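Lock the matches away in the child-safe box

ROBOT

A 6-joint arm with a two-finger parallel gripper is mounted at the origin on a cart in front of the work surface, level with it; the furniture and walls round the work are solid. World frame = base frame: x ahead of the robot, y to its left, z up, the work surface at z = 0. Lengths are in m, angles in rad, forces in N, time in s.
With the tool pointing down it reaches from about 0.325 to 0.925 m from the base axis. Payload 3.1 kg.
Tool frame: the origin (TCP) lies on the mounting face of the last link; the fingertips stand 173 mm ahead of it and the grasp point (between the pads) lies robot.tcp_to_grasp ahead of it (robot.tcp_to_grasp is the distance from the TCP to the grasp point, in m); z points along the fingers, y is the direction in which the jaws open and shut (so a half turn about z gives the same grasp; the last joint's range is limited). The gripper opens to 85 mm and grips with 20 to 120 N. Pads are 22 mm wide; open, the fingers measure 114 mm over their backs; the gripper's body (76 mm by 85 mm) begins 54 mm behind the grasp point. The pads swing forward as they close: fully open they stand 13 mm farther back than shut.
Start: joints at [-1.218, 0.217, 1.613, -0, 1.311, -0.112], TCP at [0.28, -0.559, 0.405] pointing down, gripper open.
Joint ranges: [-2.75, 2.75], [-0.78, 2.1], [0.31, 2.55], [-1.13, 4.27], [0.13, 2.63], [-2.58, 2.58]. Speed limits (rad/s): [2.79, 2.79, 3.14, 3.14, 3.14, 3.14].

INTERFACE

Orientations are given as a 3x3 rotation matrix whose columns are the frame's x, y, z axes.
In Python, from cell import robot, imaging, order gives the robot as it stands. The module is installed in compiled form; this text tells all that it offers.
- The arm moves only by the shell command python3 -m jog 'ROWS'. ROWS is JSON, one flat list of numbers, 7 for each row, row after row: the shift along the tool's x, y, z in m, then the turn, a rotation vector about the tool's x, y, z in degrees, then the finger opening in m, from 0 to 0.0854. A call has exactly 10 rows; each row is the pose to reach, as a shift and turn from the pose commanded when the call began, along the tool's axes at that moment; what a row does not reach only later rows make up. A row lasts 1/12 s, in which the tool goes at most 41.7 mm and 7.16 degrees, less where a joint would pass 70% of its speed; a pose out of reach is approached as far as the arm can. A call with a gripper value outside its range is refused whole. The fingers move at their own pace and stop on an object; the grip force is fixed at half the most. Time passes only in rows, so rows that repeat a pose let the fingers close, or fill a call up. It gives the time, the measured TCP pose, the force and the opening at its end, in the units of the state.
- robot.read_state(): the state, without advancing time (a new reading comes with each control period).
- imaging.grab_frame(name): name is "side" or "top" or "wrist"; returns (picture, depth): 480x640x3 uint8, red, green, blue; 480x640 float32, m along the optical axis (not along the pixel's ray), 0 where there is no reading.
- imaging.camera_model(name): a dict with "mtx" (3x3 intrinsics, pixels), "k1" (the pictures are not rectified: a ray, as slopes to the right and down, at radius r is drawn at 1 + k1 r^2 times it, then the intrinsics apply), "rvec" (rotation vector, rad) and "tvec" (3), from world to camera coordinates, as OpenCV has them. Camera axes: x right, y down, z forward; pixel columns grow to the right and rows downward; lengths in m; the calibration is good to about 2 mm. A picture is of the moment at which its call begins: read the wrist's pose just before it. camera_model takes no time and is no camera call; for the wrist camera it gives the pose at the moment of the call.
- order.job_done(): hands the job in, once; it reports no verdict.
The state is a dict: "t": time; "joint_positions": joint angles; "qd": joint speeds; "joint_torque": joint torques, N m; "tcp_pos": TCP position; "tool_rot": TCP orientation; "contact_force": force on the tool from outside, world axes, zero at the start; "torque": the same for the moment, N m; "opening": finger opening in m.
Only numpy, scipy, OpenCV 4.12 (cv2) and the standard library are available. Lean on these libraries where they do the work, as an engineer would, in place of code of your own. Each camera call takes 0.05 s, during which the arm holds its last target. There are 200 camera calls.

TASK

Open the child-safe box by squeezing its two opposed buttons together and swinging the lid up so that it stands open. Put the matchbox inside, then swing the lid down again until it is fully shut and both catches hold it. Leave the other things on the worktop where they are.

Things in the scene. Friction and masses are not known exactly. Their poses are not given: they have to be found in the camera images.
- safe_box: white plastic box, 150 x 150 mm, fixed to the worktop; walls 4 mm, rim 55 mm and inner floor 4 mm over the worktop. Origin: centre of its underside; x points back to the hinge, y left along the hinge, z up. Two small steel keepers reach 38 mm back from the box's front, near y = 0, just below the rim: put things in between x = -0.03 and +0.065
- lid (a joint): hinge of the stiff grey lid (150 x 152 mm, top 9 mm above the hinge line), rad: 0 shut, grows as it opens, stop at 1.85; it stays where left (0.22 N m). Shut, each button's hook holds it until pressed 2 to 4 mm; both must be in at once to lift. Hooks catch again when the buttons are let go with the lid fully down, or snap in when it is pressed down with up to 20 N at the catch block
- lid_hinge (a point): point on the hinge line at mid-width, 75 mm behind the box's origin and 55 mm above it; moves with the lid: x, y, z are the box's when shut
- catch_mid (a point): point half-way between the buttons, inside the catch block (grey, 30 mm along x, 34 along y, 40 high, on the lid near its front edge). Fixed in the lid: when shut 128 mm in front of the hinge line and 35 mm above it, 26 mm above the lid's top, 14 mm below the block's top; the lid's front edge is 22 mm farther on. The buttons move along its y axis
- button_left (a joint): travel of the button on the block's +y side, m: 0 out, 0.009 fully pressed (inwards, spring: 1.2 N at first, 4.8 N fully pressed)
- button_right (a joint): the same on the -y side
- button_left_face (a point): centre of the left button's outer face: a white ribbed disc of 20 mm diameter; 27 mm from catch_mid along +y when out (54 mm over both buttons, 36 mm with both fully pressed)
- button_right_face (a point): the same for the right button, along -y
- match_box: closed matchbox lying flat, 36 mm along its x, 53 mm along its y, 16 mm high; origin at the centre of its underside
- fish_tin: bystander: flat oblong fish tin, 63 x 105 x 25 mm; origin at the centre of its underside
- tea_light: bystander: tea light, 38 mm diameter, 15 mm high; origin at the centre of its underside
- garlic: bystander: garlic bulb, 55 mm; origin at the centre of its underside
- salt_shaker: bystander: glass salt shaker, 44 mm diameter, 90 mm high; origin at the centre of its underside
- keys: bystander: bunch of keys, 104 x 115 x 8 mm; origin at the centre of its underside
Mind the look-alikes: they are no part of the job. Leave any green or turquoise look-alike of the match_box alone.

How it is judged:
On the way, in this order (a step that is already met when the one before it is completed fails the run):
1. the lid stands open, at 1.1 rad or more (value of joint lid above 1.1 rad), for 0.2 s.
2. the matchbox lies in the open box, let go (x of match_box in the frame of safe_box between -0.072 and 0.072 m and y of match_box in the frame of safe_box between -0.072 and 0.072 m and z of match_box in the frame of safe_box below 0.045 m and contact force between match_box and the fingers below 0.1 N and value of joint lid above 0.5 rad), for 0.2 s.
At the end, for the whole second after the job is handed in: the matchbox lies at rest inside the box, the lid is fully shut (within 0.025 rad) and both buttons have sprung out again (within 1.5 mm), so that both catches hold (value of joint lid below 0.025 rad and value of joint each of button_left, button_right below 0.0015 m and x of match_box in the frame of safe_box between -0.072 and 0.072 m and y of match_box in the frame of safe_box between -0.072 and 0.072 m and z of match_box in the frame of safe_box below 0.045 m and linear speed of match_box below 0.02 m/s); the robot touches nothing.
It fails at once if a bystander (fish tin, tea light, garlic, salt shaker or keys) is moved by more than 30 mm (distance of any of fish_tin, tea_light, garlic, salt_shaker, keys from where it was at the start of the episode above 0.03 m).
It also fails if it takes over 72 s, if anything falls off the work surface, if the arm or the gripper's body presses on something with over 40 N, if the wrist force passes 120 N, or if a joint passes its speed limit or range.

## Working session

There is one attempt and no reset: what is moved stays moved. The work goes in short steps, Python scripts to look and compute and a shell command to move; the robot and the scene stay as the last step left them, time stands still between calls to the robot, and variables do not carry over. Pictures are saved under pics/ and viewed, about 8 in all and at most 12, crops included, and the job is handed in when it is done.

```bash
mkdir -p pics; cat > h.py <<'E'
import numpy as np, cv2, json
from cell import robot, imaging, order
def snap(n,f=None):
    m=imaging.camera_model(n); p,d=imaging.grab_frame(n)
    if f: cv2.imwrite('pics/'+f,p[:,:,::-1])
    np.savez('/tmp/%s.npz'%n,p=p,d=d,**{k:np.array(m[k]) for k in('mtx','k1','rvec','tvec')})
    return p,d,m
def load(n): return np.load('/tmp/%s.npz'%n)
def ray(c,u,v):
    K=np.array(c['mtx']);D=np.array([float(c['k1']),0,0,0.])
    x,y=cv2.undistortPoints(np.array([[[u,v]]],float),K,D)[0,0]
    R=cv2.Rodrigues(np.array(c['rvec'],float))[0];t=np.array(c['tvec']).ravel()
    return R.T@np.array([x,y,1]),-R.T@t
def atz(c,u,v,z):
    r,o=ray(c,u,v); return o+r*(z-o[2])/r[2]
def atd(c,u,v):
    r,o=ray(c,u,v); d=c['d'][int(v)-1:int(v)+2,int(u)-1:int(u)+2]; return o+r*np.median(d[d>0]) if (d>0).any() else None
def proj(c,P):
    return cv2.projectPoints(np.array(P,float).reshape(-1,1,3),c['rvec'],c['tvec'],np.array(c['mtx']),np.array([float(c['k1']),0,0,0.]))[0][:,0]
E
python3 - <<'E'
from h import *
np.set_printoptions(precision=4,suppress=True)
for n in('top','side'): snap(n,n+'.png')
for n in('top','side','wrist'):
  m=imaging.camera_model(n);r,o=ray(m,320,240);print(n,o,r,m['mtx'][0])
s=robot.read_state();print(s,robot.tcp_to_grasp)
E
```

```text
top [ 0.5139 -0.0072  0.9882] [ 0.0453  0.0067 -0.999 ] [523.828    0.     314.4091]
side [0.5586 0.9479 0.8329] [-0.002  -0.7872 -0.6167] [612.9422   0.     319.7184]
wrist [ 0.344  -0.5271  0.3724] [-0.2515 -0.1182 -0.9606] [409.7616   0.     322.1102]
{'t': 0.1, 'joint_positions': array([-1.2182,  0.2177,  1.6148, -0.    ,  1.3113, -0.1122]), 'qd': array([ 0.0008, -0.0021, -0.004 , -0.0002, -0.0001,  0.0007]), 'joint_torque': array([ -0.0004, -39.8076, -30.4968,  -0.0001,   0.0043,  -0.    ]), 'tcp_pos': array([ 0.2801, -0.5583,  0.4035]), 'tool_rot': array([[ 0.8939,  0.4482, -0.0008],
       [ 0.4482, -0.8939,  0.002 ],
       [ 0.0002, -0.0022, -1.    ]]), 'contact_force': array([ 0.215 , -0.3811,  0.2163]), 'torque': array([ 0.0072, -0.0155, -0.0045]), 'opening': 0.08501547799347076} 0.1547
```

View pics/top.png

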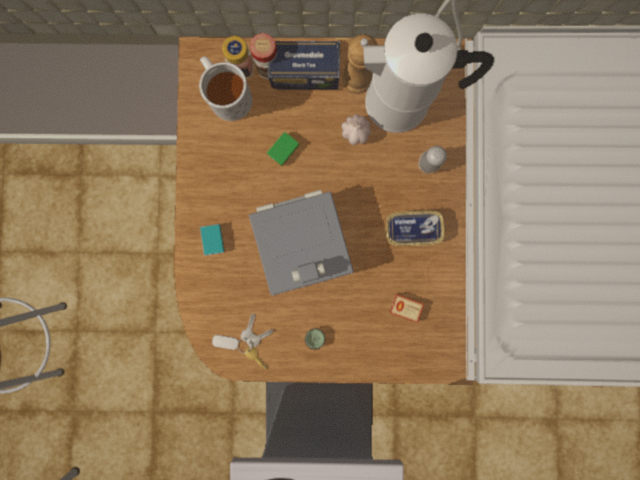

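View pics/side.png

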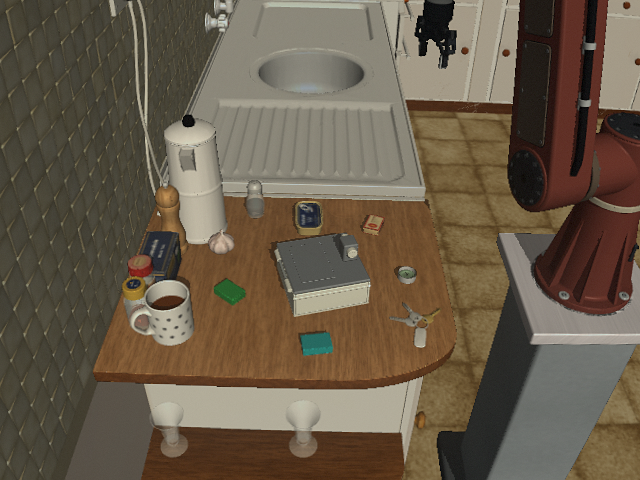

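The top view shows the box with its grey lid at (300,243), the catch block near (309,271) and the hinge on the far side. Three things could be taken for the matchbox: red/cream (407,308), green (283,149) and turquoise (211,240). I choose the red/cream one and will check it in a close crop.

```bash
python3 - <<'E'
from h import *
c=load('top');p=c['p'][:,:,::-1]
a=cv2.resize(p[185:305,240:360],(480,480),interpolation=cv2.INTER_CUBIC)
b=cv2.resize(p[288:328,385:430],None,fx=7,fy=7,interpolation=cv2.INTER_CUBIC)
o=np.zeros((480,800,3),np.uint8);o[:,:480]=a;o[:280,482:482+315]=b
cv2.imwrite('pics/c1.png',o)
E
```

```text
(no output)
```

View pics/c1.png

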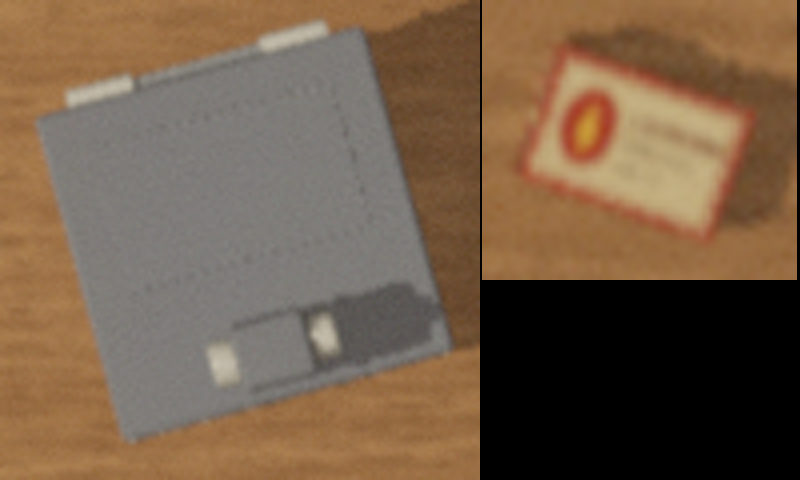

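The crop shows the lid corners at (38,120), (362,30), (452,350) and (127,440), with the buttons at (223,365) and (325,337). The red/cream object has a flame emblem, so it is the matchbox; its corners are (86,42), (270,110), (226,240) and (40,172) in its own panel.

```bash
python3 - <<'E'
from h import *
np.set_printoptions(precision=4,suppress=True)
c=load('top')
L=[(38,120),(362,30),(452,350),(127,440)]
P=np.array([atz(c,(u+.5)/4-.5+240,(v+.5)/4-.5+185,.064) for u,v in L]);print(P)
print('edges',[np.linalg.norm(P[i]-P[i-1]) for i in range(4)])
f=((P[0]-P[3])+(P[1]-P[2]));yw=np.degrees(np.arctan2(f[1],f[0]));g=P[0]-P[1]+P[3]-P[2];yw2=np.degrees(np.arctan2(-g[0],g[1]));print('yaw',yw,yw2,'centre',P.mean(0))
for u,v in[(223,365),(325,337)]:print('btn',atz(c,u/4+239.6,v/4+184.6,.1),atd(c,u/4+239.6,v/4+184.6))
M=np.array([atz(c,u/7+384.6,v/7+287.6,.016) for u,v in[(86,42),(270,110),(226,240),(40,172)]])
print(M,M.mean(0),[np.linalg.norm(M[i]-M[i-1]) for i in range(4)]);d=M[0]-M[1]+M[3]-M[2];print('long axis deg',np.degrees(np.arctan2(d[1],d[0])))
for n,u,v in[('tin',415,229),('tea',315,339),('garlic',356,130),('salt',432,160),('lid',290,225),('mb',407,308),('keys',250,335)]:print(n,atd(c,u,v))
E
```

```text
[[ 0.5997  0.1251  0.064 ]
 [ 0.641  -0.0182  0.064 ]
 [ 0.4998 -0.059   0.064 ]
 [ 0.4589  0.0836  0.064 ]]
edges [np.float64(0.14685681804131534), np.float64(0.14912095823683422), np.float64(0.1469330759484015), np.float64(0.14827697400517617)]
yaw 16.27009616678341 16.05143489260254 centre [0.5499 0.0329 0.064 ]
btn [0.4931 0.0398 0.1   ] [0.4931 0.0398 0.1004]
btn [ 0.5054 -0.0032  0.1   ] [ 0.5054 -0.0032  0.1003]
[[ 0.4605 -0.1433  0.016 ]
 [ 0.4433 -0.1915  0.016 ]
 [ 0.4093 -0.1799  0.016 ]
 [ 0.4264 -0.1313  0.016 ]] [ 0.4349 -0.1615  0.016 ] [np.float64(0.03618799918618698), np.float64(0.05115439609430233), np.float64(0.03593110496858715), np.float64(0.051558280874634814)]
long axis deg 70.48697186558704
tin [ 0.5796 -0.1754  0.0225]
tea [0.3745 0.0069 0.0075]
garlic [ 0.7577 -0.0645  0.0442]
salt [ 0.6956 -0.194   0.0834]
lid [0.5818 0.0522 0.0653]
mb [ 0.4344 -0.1618  0.0165]
keys [0.3799 0.1283 0.0035]
```

```bash
cat >> h.py <<'E'
from scipy.spatial.transform import Rotation as Ro
np.set_printoptions(precision=4,suppress=True)
YAW=np.radians(16.15);O=np.array([.550,.033,0.])
B=Ro.from_euler('z',YAW).as_matrix()
def toolR(tilt,flip=False,yaw=YAW):
    "tool down, tool x along yaw; tilt deg>0 = tip swings towards -x (with opening lid)"
    b=Ro.from_euler('z',yaw).as_matrix(); T=Ro.from_euler('y',tilt,degrees=True).as_matrix()@np.diag([1.,-1,-1])
    if flip: T=T@np.diag([-1.,-1,1])
    return b@T
def rel(p,R,s=None):
    s=s or robot.read_state();R0=s['tool_rot']
    return np.round(np.r_[R0.T@(np.array(p)-s['tcp_pos']),np.degrees(Ro.from_matrix(R0.T@R).as_rotvec())],4)
def catch(th,h=.1547,dz=0):
    "catch_mid in world and tcp when tool follows lid at th rad"
    a=np.arctan2(.035,.128)+th; r=np.hypot(.128,.035)
    return O+B@np.array([.075-r*np.cos(a),0,.055+r*np.sin(a)+dz])
def tcp(p,R,h=None): return np.array(p)-R[:,2]*(h or robot.tcp_to_grasp)
E
python3 - <<'E'
from h import *
R=toolR(0);print(R);c=catch(0);print(c);print(rel(tcp(c,R)+[0,0,.1],R))
E
```

```text
[[ 0.9605  0.2782  0.    ]
 [ 0.2782 -0.9605  0.    ]
 [ 0.      0.     -1.    ]]
[0.4991 0.0183 0.09  ]
[ 0.4542 -0.4171  0.0598 -0.125  -0.0018 10.4814]
```

```bash
python3 -m jog '[0.045,-0.042,0.006,0,0,1,0.085,0.09,-0.084,0.012,0,0,2,0.085,0.136,-0.125,0.018,0,0,3,0.085,0.182,-0.167,0.024,0,0,4,0.085,0.227,-0.209,0.03,0,0,5,0.085,0.273,-0.25,0.036,0,0,6,0.085,0.318,-0.292,0.042,0,0,7,0.085,0.363,-0.334,0.048,0,0,8.5,0.085,0.409,-0.375,0.054,0,0,9.5,0.085,0.454,-0.417,0.06,-0.12,0,10.5,0.085]'
python3 - <<'E'
from h import *
R=toolR(0);c=catch(0);print(rel(tcp(c,R)+[0,0,.1],R))
E
```

```text
t: 0.93
tcp_pos: [0.4274, -0.169, 0.3639]
tool_rot: [[0.961, 0.277, 0.001], [0.277, -0.961, -0.002], [0.0, 0.002, -1.0]]
contact_force: [0.7, -0.2, -0.3]
opening: 0.0851
[ 0.1206 -0.1601  0.0189  0.1119 -0.0096 -0.0971]
```

```bash
python3 -m jog '[0.024,-0.032,0.004,0,0,0,0.085,0.048,-0.064,0.008,0,0,0,0.085,0.072,-0.096,0.012,0,0,0,0.085,0.097,-0.128,0.015,0,0,0,0.085,0.12,-0.16,0.019,0,0,0,0.085,0.12,-0.16,0.019,0,0,0,0.085,0.12,-0.16,0.019,0,0,0,0.085,0.12,-0.16,0.019,0,0,0,0.085,0.12,-0.16,0.019,0,0,0,0.085,0.12,-0.16,0.019,0,0,0,0.085]'
python3 - <<'E'
from h import *
R=toolR(0);c=catch(0);print(rel(tcp(c,R)+[0,0,.1],R),rel(tcp(c,R),R));print(robot.read_state()['joint_positions'])
p,d,m=snap('wrist','w1.png');print(proj(m,[c,c+B@[0,.027,0],c+B@[0,-.027,0]]))
E
```

```text
t: 1.77
tcp_pos: [0.498, 0.0147, 0.3451]
tool_rot: [[0.961, 0.276, 0.001], [0.276, -0.961, -0.002], [0.0, 0.002, -1.0]]
contact_force: [-0.3, -0.0, 0.1]
opening: 0.0852
[ 0.002  -0.0032  0.0003  0.133  -0.0017 -0.1465] [ 0.002  -0.0034  0.1003  0.133  -0.0017 -0.1465]
[-0.1109  0.0064  1.9624 -0.0023  1.1719  1.1814]
[[314.4582 247.5074]
 [267.2619 247.6435]
 [361.6481 247.3671]]
```

View pics/w1.png

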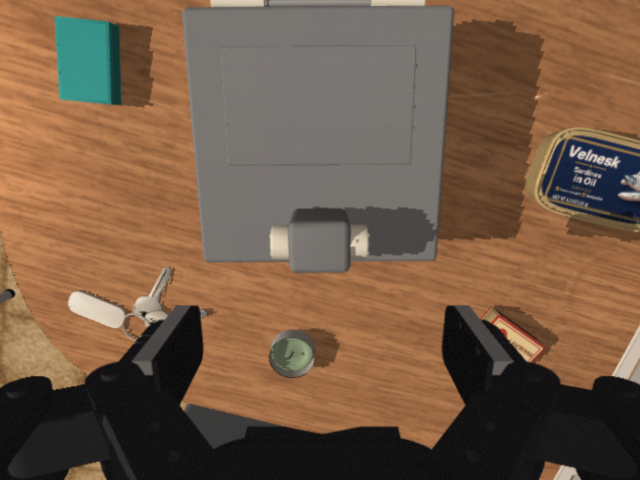

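The wrist view shows the buttons at (271,242) and (370,242). The fingers are symmetric about column 323, so the gripper is within 2–3 mm of the block. I descend and squeeze.

```bash
python3 -m jog '[0.003,-0.002,0.015,0,0,0,0.085,0.003,-0.002,0.035,0,0,0,0.085,0.003,-0.002,0.055,0,0,0,0.085,0.003,-0.002,0.075,0,0,0,0.085,0.003,-0.002,0.09,0,0,0,0.085,0.003,-0.002,0.098,0,0,0,0.085,0.003,-0.002,0.098,0,0,0,0.07,0.003,-0.002,0.098,0,0,0,0.06,0.003,-0.002,0.098,0,0,0,0.05,0.003,-0.002,0.098,0,0,0,0.03]'
python3 -m jog '[0,0,0,0,0,0,0.03,0,0,0,0,0,0,0.03,0,0,0,0,0,0,0.03,0,0,0,0,0,0,0.03,0,0,0,0,0,0,0.03,0,0,0,0,0,0,0.03,0,0,0,0,0,0,0.03,0,0,0,0,0,0,0.03,0,0,0,0,0,0,0.03,0,0,0,0,0,0,0.03]'
python3 - <<'E'
from h import *
s=robot.read_state();print(s['tcp_pos'])
p0=s['tcp_pos'];H=O+B@np.array([.075,0,.055])
for th in np.radians([0,6,12,18,24,30,36,42,48,54]):
    Q=Ro.from_rotvec(B[:,1]*th).as_matrix()   # opening: -x side goes up
    print(np.degrees(th),rel(H+Q@(p0-H),Q@s['tool_rot'],s))
E
```

```text
t: 2.65
tcp_pos: [0.5017, 0.0181, 0.249]
tool_rot: [[0.961, 0.278, 0.004], [0.278, -0.961, -0.003], [0.003, 0.004, -1.0]]
contact_force: [-2.3, -0.6, 6.6]
opening: 0.0391
t: 3.48
tcp_pos: [0.5019, 0.0178, 0.2496]
tool_rot: [[0.96, 0.278, 0.004], [0.278, -0.96, -0.004], [0.003, 0.005, -1.0]]
contact_force: [-1.7, -4.0, 5.7]
opening: 0.0334
[0.5019 0.0178 0.2496]
0.0 [0. 0. 0. 0. 0. 0.]
6.000000000000001 [ 0.0211  0.0001 -0.012   0.0021 -5.9999 -0.0316]
12.000000000000002 [  0.0433   0.0001  -0.0217   0.0042 -11.9998  -0.0631]
18.0 [  0.0664   0.0002  -0.029    0.0064 -17.9998  -0.0947]
24.000000000000004 [  0.0901   0.0002  -0.0339   0.0085 -23.9997  -0.1262]
29.999999999999996 [  0.1142   0.0002  -0.0363   0.0106 -29.9996  -0.1578]
36.0 [  0.1385   0.0002  -0.0361   0.0127 -35.9995  -0.1893]
42.0 [  0.1625   0.0002  -0.0334   0.0148 -41.9994  -0.2209]
48.00000000000001 [  0.1862   0.0002  -0.0282   0.017  -47.9993  -0.2524]
54.0 [  0.2092   0.0002  -0.0206   0.0191 -53.9993  -0.284 ]
```

```bash
python3 - <<'E'
from h import *
p,d,m=snap('wrist');q,e,n=snap('side')
o=np.zeros((480,800,3),np.uint8);o[:,:400]=cv2.resize(q[180:276,300:380],(400,480),interpolation=cv2.INTER_CUBIC);o[:,400:]=cv2.resize(p[200:440,220:420],(400,480))
cv2.imwrite('pics/s2.png',o[:,:,::-1])
E
```

```text
(no output)
```

View pics/s2.png

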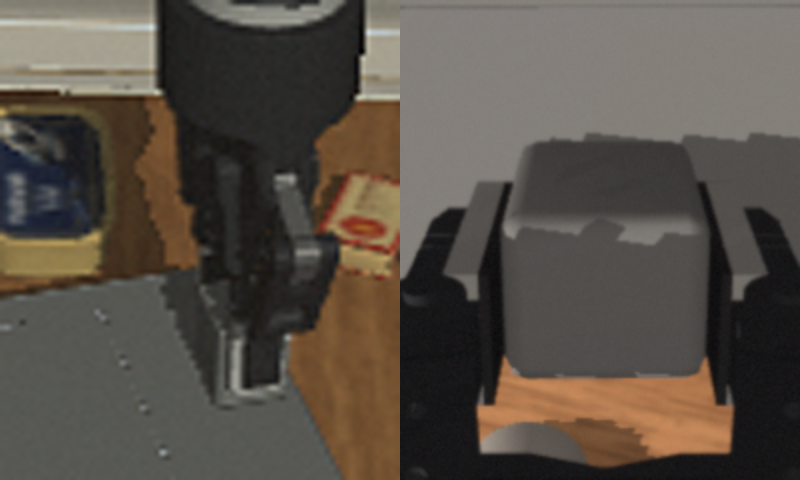

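The fingers straddle the block and both buttons are pressed in. I lift along the hinge arc, with the tool turning along with the lid.

```bash
python3 -m jog '[0.010,0,-0.0063,0,-3,0,0.03,0.021,0,-0.012,0,-6,0,0.03,0.032,0,-0.017,0,-9,0,0.03,0.043,0,-0.022,0,-12,0,0.03,0.055,0,-0.0255,0,-15,0,0.03,0.066,0,-0.029,0,-18,0,0.03,0.078,0,-0.0315,0,-21,0,0.03,0.09,0,-0.034,0,-24,0,0.03,0.102,0,-0.035,0,-27,0,0.03,0.114,0,-0.036,0,-30,0,0.03]'
python3 - <<'E'
from h import *
s=robot.read_state();print(s['joint_positions'],s['contact_force'],s['torque'])
snap('side','s3.png')
E
```

```text
t: 4.42
tcp_pos: [0.6111, 0.0495, 0.2857]
tool_rot: [[0.831, 0.278, -0.481], [0.238, -0.96, -0.144], [-0.502, 0.005, -0.865]]
contact_force: [-3.5, -4.1, 5.8]
opening: 0.0332
[-0.0023  0.4595  1.5715 -0.146   1.6172  1.3187] [-3.4797 -4.0705  5.7788] [-0.3522  0.0566  0.3692]
```

View pics/s3.png

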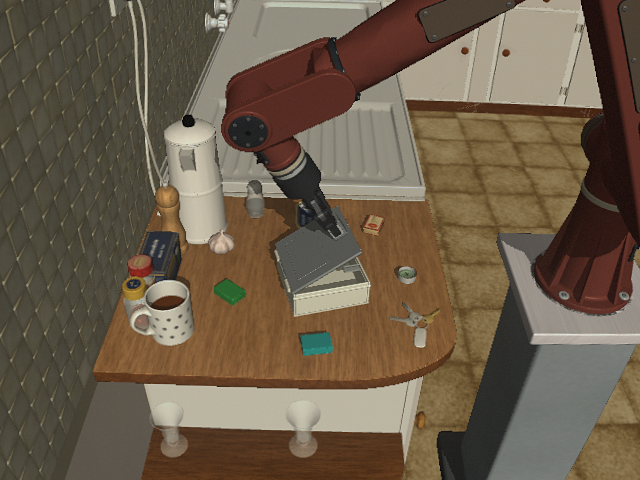

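The lid is following, open at about 0.5 rad. I continue 24° along the same arc.

```bash
python3 -m jog '[0.010,0,-0.0063,0,-3,0,0.03,0.021,0,-0.012,0,-6,0,0.03,0.032,0,-0.017,0,-9,0,0.03,0.043,0,-0.022,0,-12,0,0.03,0.055,0,-0.0255,0,-15,0,0.03,0.066,0,-0.029,0,-18,0,0.03,0.078,0,-0.0315,0,-21,0,0.03,0.09,0,-0.034,0,-24,0,0.03,0.09,0,-0.034,0,-24,0,0.03,0.09,0,-0.034,0,-24,0,0.03]'
python3 - <<'E'
from h import *
s=robot.read_state();print(s['joint_positions'],s['contact_force'],s['torque'])
c=load('top');p,d,m=snap('side')
c=load('side')
# points: hinge & lid front-edge predicted at 54 deg
for n,u,v in(('moka',188,125),):print(n,atd(c,u,v))
E
```

```text
t: 5.3
tcp_pos: [0.7028, 0.076, 0.2716]
tool_rot: [[0.565, 0.278, -0.777], [0.159, -0.961, -0.228], [-0.81, 0.006, -0.587]]
contact_force: [-0.5, -3.4, 9.7]
opening: 0.0333
[ 0.0445  0.7729  1.1927 -0.2252  2.0942  1.3204] [-0.5376 -3.4495  9.6679] [-0.3782  0.6471  0.6521]
moka [0.7741 0.0687 0.3726]
```

```bash
python3 -m jog '[0,0,0,0,0,0,0.05,0,0,0,0,0,0,0.07,0,0,0,0,0,0,0.08,0,0,-0.01,0,0,0,0.08,0,0,-0.025,0,0,0,0.08,0,0,-0.045,0,0,0,0.08,-0.02,0,-0.06,0,0,0,0.08,-0.045,0,-0.08,0,6,0,0.08,-0.07,0,-0.098,0,12,0,0.08,-0.095,0,-0.115,0,18,0,0.08]'
python3 - <<'E'
from h import *
s=robot.read_state();print(s['joint_positions'],s['contact_force'])
R=toolR(0); 
for bx,z in((-.02,.42),(-.15,.40),(-.15,.31)): print(bx,z,rel(O+B@[bx,0,z],R,s))
snap('side','s4.png')
E
```

```text
t: 6.18
tcp_pos: [0.7374, 0.0878, 0.4124]
tool_rot: [[0.78, 0.278, -0.56], [0.225, -0.96, -0.163], [-0.583, 0.001, -0.812]]
contact_force: [0.0, -0.2, 0.6]
opening: 0.08
[ 0.0482  0.6409  1.0721 -0.1529  2.0333  1.3118] [ 0.027  -0.2414  0.6336]
-0.02 0.42 [-0.1793  0.0004  0.1193  0.0832 35.6795 -0.0114]
-0.15 0.4 [-0.2732  0.0004  0.2114  0.0832 35.6795 -0.0114]
-0.15 0.31 [-0.2207  0.0003  0.2845  0.0832 35.6795 -0.0114]
```

View pics/s4.png

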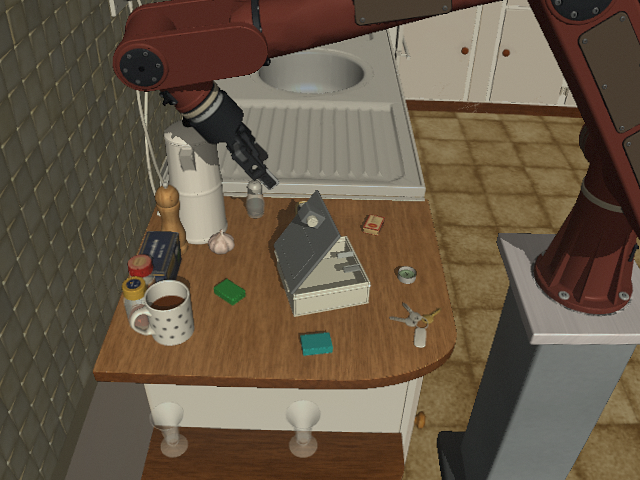

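The lid stands at about 54°, free of the gripper. Next I go round to the front with the fingers closed and push it farther open.

```bash
python3 -m jog '[-0.03,-0.007,0.02,0,6,0,0.08,-0.06,-0.015,0.04,0,12,0,0.06,-0.09,-0.022,0.06,0,18,0,0.04,-0.12,-0.03,0.08,0,24,0,0.02,-0.15,-0.037,0.1,0,30,0,0,-0.179,-0.045,0.119,0,35.7,0,0,-0.21,-0.045,0.15,0,35.7,0,0,-0.24,-0.045,0.18,0,35.7,0,0,-0.273,-0.045,0.211,0,35.7,0,0,-0.273,-0.045,0.211,0,35.7,0,0]'
python3 - <<'E'
from h import *
s=robot.read_state();R=toolR(0)
for bx,z in((-.13,.325),(-.07,.325),(0,.33),(.085,.33)): print(bx,z,rel(O+B@[bx,.045,z],R,s))
E
```

```text
t: 7.07
tcp_pos: [0.3868, 0.0345, 0.3973]
tool_rot: [[0.961, 0.278, -0.014], [0.278, -0.961, -0.003], [-0.014, -0.001, -1.0]]
contact_force: [0.1, 1.2, -1.7]
opening: 0.0002
-0.13 0.325 [ 0.0274  0.0019  0.0719 -0.0498  0.8263 -0.0323]
-0.07 0.325 [ 0.0874  0.0019  0.071  -0.0498  0.8263 -0.0323]
0 0.33 [ 0.1573  0.0018  0.065  -0.0498  0.8263 -0.0323]
0.085 0.33 [ 0.2423  0.0018  0.0638 -0.0498  0.8263 -0.0323]
```

```bash
python3 -m jog '[0.01,0.002,0.036,0,0.4,0,0,0.027,0.002,0.071,0,0.8,0,0,0.06,0.002,0.071,0,0.8,0,0,0.09,0.002,0.07,0,0.8,0,0,0.12,0.002,0.067,0,0.8,0,0,0.145,0.002,0.065,0,0.8,0,0,0.17,0.002,0.064,0,0.8,0,0,0.195,0.002,0.062,0,0.8,0,0,0.22,0.002,0.06,0,0.8,0,0,0.242,0.002,0.058,0,0.8,0,0]'
python3 -m jog '[0,0,0,0,0,0,0,-0.03,0,0,0,0,0,0,-0.06,0,-0.02,0,0,0,0,-0.08,0,-0.04,0,0,0,0,-0.08,0,-0.06,0,0,0,0,-0.08,0,-0.08,0,0,0,0,-0.08,0,-0.08,0,0,0,0,-0.08,0,-0.08,0,0,0,0,-0.08,0,-0.08,0,0,0,0,-0.08,0,-0.08,0,0,0,0]'
python3 - <<'E'
from h import *
s=robot.read_state()
print(s['joint_positions'])
p,d,m=snap('side','s5.png');c=load('side')
# lid top-edge prediction
for th in(1.4,1.6,1.75,1.85): print(th,proj(c,[O+B@[.075-.15*np.cos(th),y,.055+.15*np.sin(th)] for y in(.076,-.076)]).ravel())
# target matchbox pregrasp: tool y along matchbox x (short). long axis 70.5deg => tool x along long axis or opposite
for yaw in(70.5,-109.5): print(yaw,rel([.4349,-.1615,.33],toolR(0,yaw=np.radians(yaw)),s))
E
```

```text
t: 7.9
tcp_pos: [0.6271, 0.1005, 0.3415]
tool_rot: [[0.96, 0.278, 0.007], [0.278, -0.961, 0.0], [0.007, 0.001, -1.0]]
contact_force: [-1.8, -1.2, -0.2]
opening: -0.0001
t: 8.73
tcp_pos: [0.5478, 0.0775, 0.4198]
tool_rot: [[0.961, 0.278, 0.006], [0.278, -0.961, 0.0], [0.006, 0.001, -1.0]]
contact_force: [-1.0, -0.4, 0.1]
opening: -0.0004
[0.0136 0.0503 1.7703 0.0004 1.3149 1.3027]
1.4 [308.495  231.0508 288.3629 183.7198]
1.6 [291.3439 232.6024 272.8318 184.8085]
1.75 [278.3957 235.6315 261.1595 187.3992]
1.85 [269.9319 238.5036 253.5495 189.9422]
70.5 [ -0.1755   0.1981   0.089    0.225   -0.2818 -54.3636]
-109.5 [ -0.1755   0.1981   0.089   -0.3344  -0.267  125.6358]
```

View pics/s5.png

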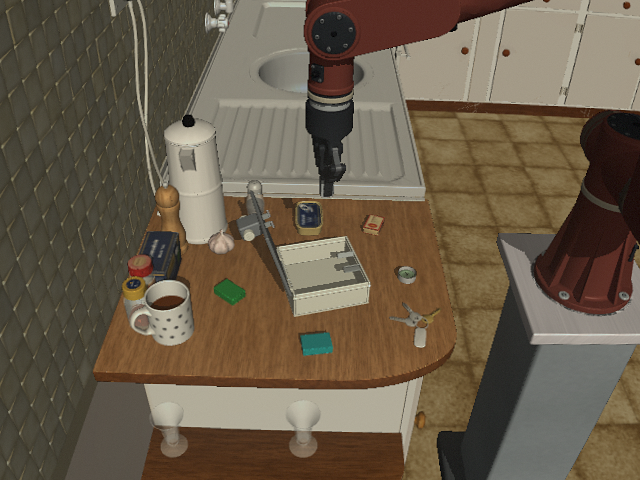

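The lid now stands at about 1.75 rad with the box fully accessible. Next I go above the matchbox with a −54° turn.

```bash
python3 -m jog '[-0.022,0.025,0.011,0,0,-6.8,0.085,-0.044,0.05,0.022,0,0,-13.6,0.085,-0.066,0.075,0.033,0,0,-20.4,0.085,-0.088,0.1,0.045,0,0,-27.2,0.085,-0.11,0.124,0.056,0,0,-34,0.085,-0.132,0.15,0.067,0,0,-40.8,0.085,-0.154,0.174,0.078,0,0,-47.6,0.085,-0.1755,0.198,0.089,0.2,-0.3,-54.4,0.085,-0.1755,0.198,0.089,0.2,-0.3,-54.4,0.085,-0.1755,0.198,0.089,0.2,-0.3,-54.4,0.085]'
python3 - <<'E'
from h import *
s=robot.read_state();print(s['joint_positions'])
R=toolR(0,yaw=np.radians(70.5));print(rel([.4349,-.1615,.33],R,s))
p,d,m=snap('wrist');c=load('wrist')
u,v=proj(c,[[.4349,-.1615,.016]])[0];print(u,v)
cv2.imwrite('pics/w2.png',p[:,:,::-1])
E
```

```text
t: 9.62
tcp_pos: [0.4344, -0.1624, 0.3295]
tool_rot: [[0.338, 0.941, -0.0], [0.941, -0.338, 0.002], [0.001, -0.001, -1.0]]
contact_force: [-0.2, 1.1, -0.4]
opening: 0.085
[-0.5096 -0.0509  2.0505  0.0014  1.1432 -0.1658]
[ 0.001   0.0002 -0.0005 -0.053  -0.0835 -0.2268]
320.6378087471998 223.69367075331766
```

View pics/w2.png

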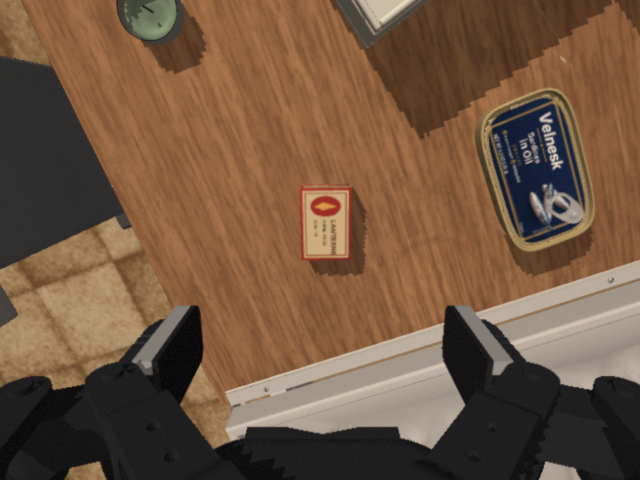

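The wrist view shows the matchbox top centred at (327,223), square to the jaws and about 3 mm right of the finger midline at column 323. I descend and grip.

```bash
python3 -m jog '[0.001,0.002,0.03,0,0,-0.2,0.085,0.001,0.002,0.06,0,0,-0.2,0.07,0.001,0.002,0.09,0,0,-0.2,0.07,0.001,0.002,0.12,0,0,-0.2,0.07,0.001,0.002,0.14,0,0,-0.2,0.07,0.001,0.002,0.152,0,0,-0.2,0.07,0.001,0.002,0.152,0,0,-0.2,0.05,0.001,0.002,0.152,0,0,-0.2,0.03,0.001,0.002,0.152,0,0,-0.2,0.02,0.001,0.002,0.152,0,0,-0.2,0.02]'
python3 -m jog '[0,0,0,0,0,0,0.02,0,0,0,0,0,0,0.02,0,0,0,0,0,0,0.02,0,0,-0.015,0,0,0,0.02,0,0,-0.035,0,0,0,0.02,0,0,-0.06,0,0,0,0.02,0,0,-0.09,0,0,0,0.02,0,0,-0.12,0,0,0,0.02,0,0,-0.12,0,0,0,0.02,0,0,-0.12,0,0,0,0.02]'
python3 - <<'E'
from h import *
s=robot.read_state();R=toolR(0,yaw=np.radians(106.15))
for z in(.30,.188,.183):print(rel(O+B@[.012,0,z],R,s))
E
```

```text
t: 10.5
tcp_pos: [0.4397, -0.1613, 0.1812]
tool_rot: [[0.33, 0.944, 0.006], [0.944, -0.33, -0.002], [0.0, 0.007, -1.0]]
contact_force: [-0.2, -0.1, 0.3]
opening: 0.0354
t: 11.33
tcp_pos: [0.4388, -0.1618, 0.3019]
tool_rot: [[0.33, 0.944, 0.008], [0.944, -0.33, -0.003], [-0.001, 0.009, -1.0]]
contact_force: [0.3, 0.1, -0.3]
opening: 0.035
[  0.2275   0.0504   0.0022   0.4798   0.1846 -35.4338]
[  0.2276   0.0494   0.1142   0.4798   0.1846 -35.4338]
[  0.2276   0.0494   0.1192   0.4798   0.1846 -35.4338]
```

```bash
python3 -m jog '[0.03,0.006,0,0,0,-4.5,0.02,0.06,0.013,0,0,0,-9,0.02,0.09,0.02,0,0,0,-13.5,0.02,0.12,0.026,0,0,0,-18,0.02,0.15,0.033,0,0,0,-23,0.02,0.18,0.04,0,0,0,-28,0.02,0.205,0.045,0,0,0,-32,0.02,0.2275,0.05,0.002,0.4,0.2,-35.4,0.02,0.2275,0.05,0.002,0.4,0.2,-35.4,0.02,0.2275,0.05,0.002,0.4,0.2,-35.4,0.02]'
python3 -m jog '[0,0,0.025,0,0,0,0.02,0,0,0.05,0,0,0,0.02,0,0,0.075,0,0,0,0.02,0,0,0.095,0,0,0,0.02,0,0,0.107,0,0,0,0.02,0,0,0.113,0,0,0,0.02,0,0,0.113,0,0,0,0.02,0,0,0.113,0,0,0,0.036,0,0,0.113,0,0,0,0.044,0,0,0.113,0,0,0,0.05]'
python3 - <<'E'
from h import *
s=robot.read_state();print(B.T@(s['tcp_pos']-O))
E
```

```text
t: 12.17
tcp_pos: [0.5596, 0.0379, 0.2955]
tool_rot: [[-0.279, 0.96, -0.008], [0.96, 0.279, 0.003], [0.005, -0.007, -1.0]]
contact_force: [0.5, -0.9, -1.2]
opening: 0.0353
t: 13.0
tcp_pos: [0.5598, 0.037, 0.185]
tool_rot: [[-0.277, 0.961, -0.003], [0.961, 0.277, 0.003], [0.004, -0.002, -1.0]]
contact_force: [-0.4, -0.3, 0.6]
opening: 0.0498
[0.0106 0.0011 0.185 ]
```

```bash
python3 -m jog '[0,0,0,0,0,0,0.055,0,0,-0.02,0,0,0,0.055,0,0,-0.05,0,0,0,0.055,0,0,-0.09,0,0,0,0.055,0,0,-0.13,0,0,0,0.055,0,0,-0.17,0,0,0,0.04,0,0,-0.21,0,0,0,0.02,0,0,-0.225,0,0,0,0,0,0,-0.225,0,0,0,0,0,0,-0.225,0,0,0,0]'
python3 - <<'E'
from h import *
s=robot.read_state();R=toolR(0,yaw=np.radians(106.15))
print(B.T@(s['tcp_pos']-O))
for bx,z in((.165,.41),(.165,.335)): print(rel(O+B@[bx,.055,z],R,s))
p,d,m=snap('side');cv2.imwrite('pics/s6.png',cv2.resize(p[170:320,220:420],(800,600),interpolation=cv2.INTER_CUBIC)[:,:,::-1])
E
```

```text
t: 13.83
tcp_pos: [0.5608, 0.0367, 0.4111]
tool_rot: [[-0.278, 0.961, -0.001], [0.961, 0.278, 0.003], [0.003, 0.0, -1.0]]
contact_force: [-0.2, 0.4, -0.8]
opening: 0.0001
[0.0114 0.0005 0.4111]
[ 0.0545  0.1536  0.0012  0.0061 -0.1683 -0.0189]
[ 0.0543  0.1536  0.0762  0.0061 -0.1683 -0.0189]
```

View pics/s6.png

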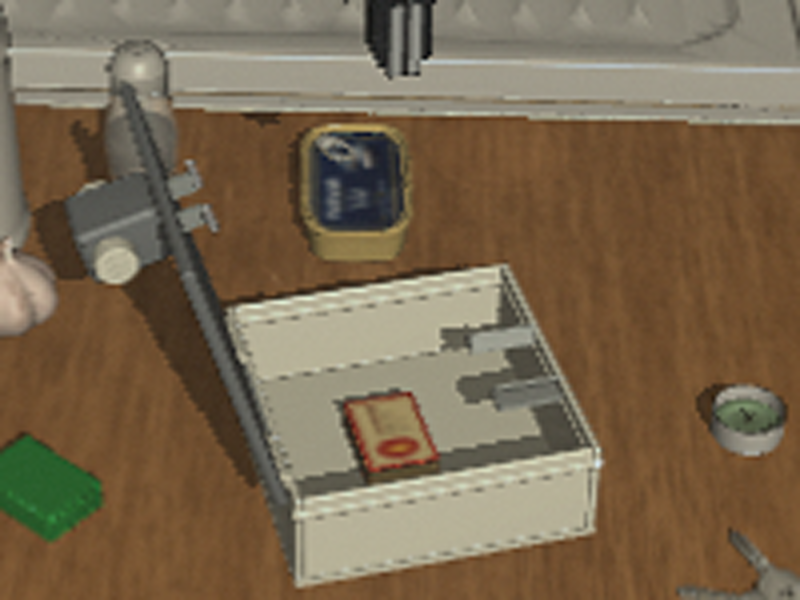

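The matchbox lies flat inside the box and the gripper is clear. I go over and behind the lid.

```bash
python3 -m jog '[0.02,0.02,-0.015,0,0,0,0,0.04,0.05,-0.015,0,0,0,0,0.054,0.08,-0.015,0,0,0,0,0.054,0.115,-0.015,0,0,0,0,0.054,0.154,0,0,0,0,0,0.054,0.154,0.03,0,0,0,0,0.054,0.154,0.055,0,0,0,0,0.054,0.154,0.076,0,0,0,0,0.054,0.154,0.076,0,0,0,0,0.054,0.154,0.076,0,0,0,0]'
python3 - <<'E'
from h import *
s=robot.read_state();R=toolR(0,yaw=np.radians(106.15))
print(B.T@(s['tcp_pos']-O))
for th in np.arange(1.75,.05,-.1):
    t=np.array([.075-.11*np.cos(th)+.009*np.sin(th),.055,.055+.11*np.sin(th)+.009*np.cos(th)+.173])
    print('%.2f'%th,rel(O+B@t,R,s)[:3])
E
```

```text
t: 14.72
tcp_pos: [0.6917, 0.1315, 0.3282]
tool_rot: [[-0.278, 0.961, -0.013], [0.961, 0.278, 0.002], [0.006, -0.012, -1.0]]
contact_force: [0.1, -0.4, 1.1]
opening: 0.0001
[0.1635 0.0552 0.3282]
1.75 [-0.0002 -0.0601 -0.0057]
1.65 [-0.0002 -0.0709 -0.0079]
1.55 [-0.0002 -0.0819 -0.009 ]
1.45 [-0.0002 -0.0929 -0.009 ]
1.35 [-0.0002 -0.1039 -0.0079]
1.25 [-0.0002 -0.1147 -0.0057]
1.15 [-0.0002 -0.1252 -0.0024]
1.05 [-0.0002 -0.1354  0.0019]
0.95 [-0.0003 -0.1451  0.0072]
0.85 [-0.0003 -0.1542  0.0135]
0.75 [-0.0004 -0.1626  0.0206]
0.65 [-0.0004 -0.1703  0.0285]
0.55 [-0.0005 -0.1771  0.0371]
0.45 [-0.0005 -0.1831  0.0464]
0.35 [-0.0006 -0.1881  0.0563]
0.25 [-0.0006 -0.1921  0.0666]
0.15 [-0.0007 -0.195   0.0772]
```

```bash
python3 -m jog '[0,-0.03,-0.003,0,0,0,0,0,-0.06,-0.006,0,0,0,0,0,-0.082,-0.009,0,0,0,0,0,-0.104,-0.008,0,0,0,0,0,-0.12,-0.004,0,0,0,0,0,-0.135,0.002,0,0,0,0,0,-0.15,0.01,0,0,0,0,0,-0.163,0.02,0,0,0,0,0,-0.173,0.032,0,0,0,0,0,-0.183,0.046,0,0,0,0]'
python3 -m jog '[0,-0.005,0.01,0,0,0,0,0,-0.009,0.02,0,0,0,0,0,-0.012,0.031,0,0,0,0,0,-0.012,0.031,0,0,0,0,0,-0.012,0.02,0,0,0,0,0,-0.012,0,0,0,0,0,0,-0.012,-0.03,0,0,0,0,0,-0.012,-0.06,0,0,0,0,0,-0.012,-0.06,0,0,0,0,0,-0.012,-0.06,0,0,0,0]'
python3 - <<'E'
from h import *
s=robot.read_state();R=toolR(0,yaw=np.radians(106.15))
print(B.T@(s['tcp_pos']-O))
for z in(.30,.277,.272):print(rel(catch(0)*[1,1,0]+B@[.003,0,z],R,s))
p,d,m=snap('side');cv2.imwrite('pics/s7.png',cv2.resize(p[170:320,220:420],(800,600),interpolation=cv2.INTER_CUBIC)[:,:,::-1])
E
```

```text
t: 15.55
tcp_pos: [0.5179, 0.0807, 0.2908]
tool_rot: [[-0.278, 0.961, 0.003], [0.961, 0.278, 0.003], [0.002, 0.003, -1.0]]
contact_force: [1.3, -0.6, 0.7]
opening: -0.0003
t: 16.38
tcp_pos: [0.508, 0.0776, 0.3526]
tool_rot: [[-0.278, 0.961, 0.005], [0.961, 0.278, 0.003], [0.002, 0.006, -1.0]]
contact_force: [0.2, -0.9, -0.2]
opening: -0.0
[-0.028   0.0545  0.3526]
[-0.0546 -0.0223  0.0524  0.3341 -0.0989 -0.0059]
[-0.0546 -0.0224  0.0754  0.3341 -0.0989 -0.0059]
[-0.0546 -0.0225  0.0804  0.3341 -0.0989 -0.0059]
```

View pics/s7.png

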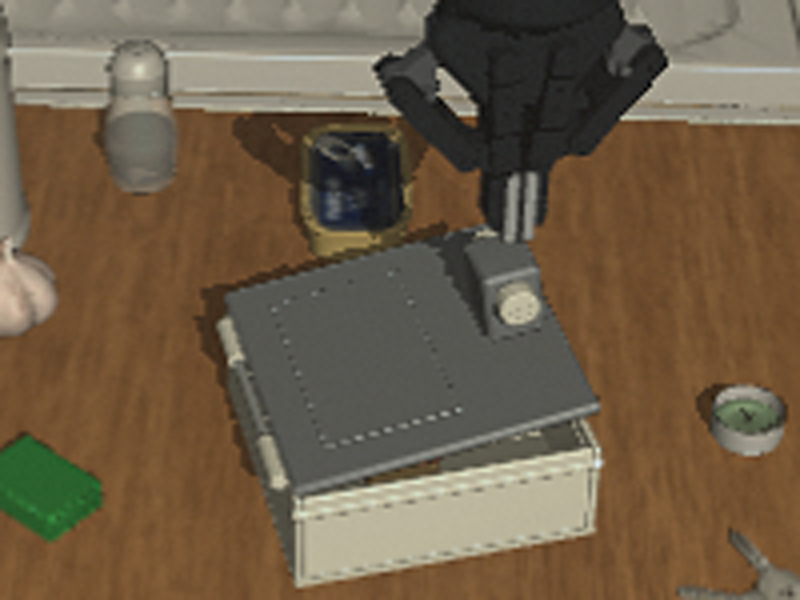

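The lid is nearly down, with a gap of about 0.2 rad at the front. I move over the block and press down.

```bash
python3 -m jog '[-0.028,-0.011,0,0,0,0,0,-0.055,-0.022,0,0,0,0,0,-0.055,-0.022,0.015,0,0,0,0,-0.055,-0.022,0.028,0,0,0,0,-0.055,-0.022,0.04,0,0,0,0,-0.055,-0.022,0.05,0,0,0,0,-0.055,-0.022,0.058,0,0,0,0,-0.055,-0.022,0.065,0,0,0,0,-0.055,-0.022,0.07,0,0,0,0,-0.055,-0.022,0.073,0,0,0,0]'
python3 -m jog '[0,0,0.001,0,0,0,0,0,0,0.002,0,0,0,0,0,0,0.003,0,0,0,0,0,0,0.004,0,0,0,0,0,0,0.005,0,0,0,0,0,0,0.005,0,0,0,0,0,0,0.005,0,0,0,0,0,0,0.005,0,0,0,0,0,0,0.005,0,0,0,0,0,0,0.005,0,0,0,0]'
```

```text
t: 17.27
tcp_pos: [0.5001, 0.0189, 0.277]
tool_rot: [[-0.279, 0.96, -0.008], [0.96, 0.279, 0.003], [0.005, -0.007, -1.0]]
contact_force: [-15.4, 0.1, 32.7]
opening: -0.0001
t: 18.1
tcp_pos: [0.5004, 0.019, 0.2768]
tool_rot: [[-0.28, 0.96, -0.009], [0.96, 0.28, 0.002], [0.005, -0.008, -1.0]]
contact_force: [-21.5, -0.0, 43.2]
opening: -0.0003
```

The TCP stopped rigidly at z = 0.277, which is the height expected with the lid fully shut, at 43 N. I retreat and check.

```bash
python3 -m jog '[0,0,-0.01,0,0,0,0,0,0,-0.03,0,0,0,0,0,0,-0.06,0,0,0,0,0,0,-0.1,0,0,0,0,0,0,-0.13,0,0,0,0,0,-0.02,-0.15,0,0,0,0,0,-0.04,-0.15,0,0,0,0,0,-0.06,-0.15,0,0,0,0,0,-0.06,-0.15,0,0,0,0,0,-0.06,-0.15,0,0,0,0]'
python3 - <<'E'
from h import *
p,d,m=snap('side');c=load('side')
q,e,n=snap('wrist')
P=[O+B@[-.075,y,.064] for y in(.076,-.076)]+[O+B@[-.053,.027,.09]]
print(proj(c,P), 'crop',(proj(c,P)-[255,210])*[5,5])
w=np.zeros((600,800,3),np.uint8);w[:500,:600]=cv2.resize(p[210:310,255:375],(600,500),interpolation=cv2.INTER_CUBIC)
cv2.imwrite('pics/s8.png',w[:500,:600,::-1])
t=load('top')
snap('top');t=load('top')
for u,v in((265,220),(325,205),(280,284),(343,266)):print(u,v,atd(t,u,v))
E
```

```text
t: 18.93
tcp_pos: [0.4424, 0.0018, 0.4199]
tool_rot: [[-0.278, 0.961, -0.002], [0.961, 0.278, 0.003], [0.004, -0.001, -1.0]]
contact_force: [0.4, -0.1, -0.3]
opening: -0.0003
[[371.7712 280.183 ]
 [347.7034 232.5839]
 [353.4932 255.2668]] crop [[583.8558 350.915 ]
 [463.517  112.9194]
 [492.4661 226.334 ]]
265 220 [0.5903 0.0966 0.0659]
325 205 [ 0.618  -0.0093  0.0645]
280 284 [0.4777 0.0685 0.065 ]
343 266 [ 0.5104 -0.042   0.0643]
```

View pics/s8.png

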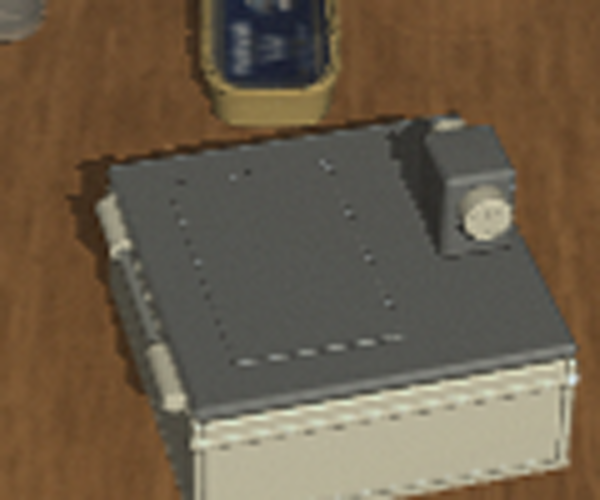

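The lid is flat (top at 0.064–0.066 m at all four points) and the left button is out. I compare the button region with the starting picture numerically.

```bash
python3 - <<'E'
from h import *
a=cv2.imread('pics/top.png')[:,:,::-1];b=load('top')['p']
for y in(267,269,272,274,276):print(y,a[y,288:332,0],b[y,288:332,0],sep='\n')
s0=cv2.imread('pics/side.png')[:,:,::-1];s1=load('side')['p']
print(np.abs(s0[235:275,335:365].astype(int)-s1[235:275,335:365]).mean())
E
```

```text
267
[127 129 128 125 130 127 125 127 124 123 113 116 118 121 127 124 125 125
 126 127 127 127 128 125 128 124 125 112  93 117 161 175 185 191 180 147
 103  87  93  87  92  89  89  92]
[132 131 135 132 135 133 136 134 132 129 127 123 124 126 131 132 131 135
 139 132 134 133 133 137 134 130 129 115 100 128 170 187 196 199 187 152
 108  95  97  92  94 100  93  96]
269
[129 126 129 129 124 127 124 129 126 129 129 128 126 127 128 128 125 128
 124 126 128 126 126 128 125 125 124 121 105 117 162 181 193 193 189 172
 125  89  95  89  90  94  91  92]
[138 135 135 135 136 135 133 132 135 134 137 135 133 136 135 137 132 133
 133 131 133 132 134 136 132 132 133 128 107 124 173 190 202 201 197 182
 133  97  98  95  95  96  98  97]
272
[128 126 128 142 166 174 173 173 173 166 146 133 128 127 126 129 125 129
 126 126 124 128 127 126 125 127 125 125 121 101  93 120 142 159 155 138
 130 103  90  91  92  90  94  92]
[133 133 134 148 173 179 181 184 182 174 151 142 135 136 134 135 134 132
 126 119 115 113 113 124 134 132 132 134 127 107  96 127 151 166 163 146
 132 110  94  94  94  94  97  96]
274
[128 126 125 137 166 186 191 189 188 183 170 144 130 126 128 129 128 129
 129 128 126 128 126 127 125 124 126 128 124 112  96  89 104 104 100  99
  95  91  88  87  93  94  94  92]
[132 135 134 141 169 197 201 199 196 191 174 145 126 118 111 103  89  86
  70  64  58  53  62  92 113 129 135 134 131 121  92  96 107 116 108 104
 107 101  95 100  91  93  96  97]
276
[127 128 130 129 154 192 196 192 193 190 184 150 132 128 129 129 126 128
 130 131 129 127 125 129 125 126 126 125 126 119 102  87  84  92  90  98
  97 106 109 109 114 106 107 112]
[133 133 135 138 154 185 186 171 148 134 129 101  91  89  85  89  90  86
  71  48  58  65  58  64  71 104 129 133 132 125 105  86  94  96  99 100
 105 115 116 118 113 116 119 116]
1.4422222222222223
```

Both buttons' outer edges sit at the same pixels as at the start, so both are out and the catches hold. I hand the job in.

```bash
python3 -c "
from cell import order;print(order.job_done())"
```

```text
the job is handed in; nothing more can be done
None
```

The matchbox is in the box and the lid is shut, and I handed the job in about 19 s into the 72 s limit; no verdict was reported.

**What I did:** I squeezed both buttons, raised the lid to about 0.94 rad, let go, and pushed it on to about 1.75 rad from the front. I picked up the red and cream matchbox and released it inside the box. Then I swung the lid down from behind and pressed on the catch block until it stopped rigidly at the expected shut height.

**Last checks:**
- **Lid:** the top measured 0.064–0.066 m at four points, against 0.064 m when shut.
- **Catches:** both buttons' outer edges are back at their starting pixels in the top view, so I take both catches as holding; I did not pull on the lid to test it.
- **Matchbox:** it was seen lying flat inside before the lid closed. It cannot be seen now.
- **Bystanders:** none looked moved in the pictures I viewed, and the arm kept clear of them. I did not measure their positions at the end.
- **Forces:** the final press reached about 43 N vertically at the fingertips (48 N in all). That is above the 20 N the catch needs, but well below the 120 N wrist limit. I took the 40 N limit as covering only the arm and gripper body, not the fingertips.
- **Reading that disagreed:** the fingers read 33 mm while squeezing, though the buttons should stop at 36 mm. A close view showed them straddling the block properly, and the lid released normally.

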